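# Tap the hexagonal nut blank: half a turn in, a quarter back, half a turn in

### The arm

A 6-joint arm with a two-finger parallel gripper is mounted at the origin on a cart in front of the work surface, level with it; the furniture and walls round the work are solid. World frame = base frame: x ahead of the robot, y to its left, z up, the work surface at z = 0. Lengths are in m, angles in degrees, forces in N, time in s.
With the tool pointing down it reaches from about 0.35 to 0.875 m from the base axis. Payload 4.2 kg.
Tool frame: the origin (TCP) lies between the finger pads; the fingertips stand 8 mm ahead of it and the grasp point (between the pads) lies 11 mm behind it; x points along the fingers, y is the direction in which the jaws open and shut, and the axes are right-handed (so a half turn about x gives the same grasp; the last joint's range is limited). The gripper opens to 87 mm and grips with 3 to 60 N. Pads are 19 mm wide; open, the fingers measure 117 mm over their backs; the gripper's body (75 mm by 190 mm) begins 51 mm behind the grasp point.
Start: joints at [-51.303, 22.042, 0.453, 0, -68.411, -14.817], TCP at [0.253, -0.571, 0.231] pointing down, gripper open.
Joint ranges: [-179.83, 179.83], [-69.29, 118.12], [-61.27, 80.66], [-181.25, 117.63], [-171.15, -9.14], [-177.46, 177.46]. Speed limits (degrees/s): [159.86, 159.86, 180, 180, 180, 180].

### API

Orientations are given as a 3x3 rotation matrix whose columns are the frame's x, y, z axes.
In Python, from station import r gives the robot as it stands. The module is installed in compiled form; this text tells all that it offers.
- The arm moves only by the tool move_arm, never from a script. Its argument "increments" is one flat list of numbers, 7 for each row, row after row: the turn, a rotation vector about the tool's x, y, z in degrees, then the shift along the tool's x, y, z in m, then the finger opening in m, from 0 to 0.087. A call has 1 to 12 rows; each row is the pose to reach, as a shift and turn from the pose commanded when the call began, along the tool's axes at that moment; what a row does not reach only later rows make up. A row lasts 1/12 s, in which the tool goes at most 41.7 mm and 7.16 degrees, less where a joint would pass 70% of its speed; a pose out of reach is approached as far as the arm can. A call with a gripper value outside its range is refused whole. The fingers move at their own pace and stop on an object; the grip force is fixed at half the most. Time passes only in rows, so rows that repeat a pose let the fingers close. It gives the time, the measured TCP pose, the force and the opening at its end, in the units of the state.
- r.sense(): the state, without advancing time (a new reading comes with each control period).
- r.capture(name): name is "side" or "top" or "wrist"; returns the picture (420x560x3 uint8, red, green, blue); there is no depth.
- r.calibration(name): a dict with "fx", "fy", "cx", "cy" (pixels), "rvec" (rotation vector, rad) and "tvec" (3), from world to camera coordinates, as OpenCV has them; the wrist camera has in their place "tool_from_camera" (4x4, takes a point from camera to tool coordinates, whose origin is the TCP and whose axes are the tool frame's). Camera axes: x right, y down, z forward; pixel columns grow to the right and rows downward; lengths in m; the calibration is good to about 2 mm. A picture is of the moment at which its call begins: read the wrist's pose just before it. calibration takes no time and is no camera call.
- r.finish_job(): hands the job in, once; it reports no verdict.
The state is a dict: "time_s": time; "joints": joint angles; "joint_velocities": joint speeds; "effort": joint torques, N m; "tcp_pos": TCP position; "ee_rot": TCP orientation; "wrist_force": force on the tool from outside, world axes, zero at the start; "moment": the same for the moment, N m; "gripper_width": opening from 0.0 (shut) to 1.0 (fully open).
Only numpy, scipy, OpenCV 4.12 (cv2) and the standard library are available. Lean on these libraries where they do the work, as an engineer would, in place of code of your own. Each camera call takes 0.05 s, during which the arm holds its last target.

### The job

Cut the thread in the hexagonal nut blank with the tap that already stands in it: by the upright knob of its crank, turn the tap half a turn clockwise (seen from above), then a quarter turn back to break the chip, then half a turn clockwise again, stopping briefly at the end of each stroke. Let go and leave the crank standing there; do not turn the tap in the round boss.

Things in the scene. Friction and masses are not known exactly. Their poses are not given: they have to be found in the camera images.
- hex_grip (a point): middle of the upright black knob (22 mm across, 48 mm high; its foot 26 mm below this point) at the end of the crank of the tap in the hexagonal blank. The crank is a level dark steel arm, 16 mm wide, top 29 mm below this point; only the knob and, by 4 mm, the hub stand above the arm. The knob spins freely on its spindle, so the gripper may keep one orientation as it carries the knob round.
- hex_axis (a point): fixed point on the upright axis of the tap in the hexagonal blank (brass, six-sided, 60 mm across flats, 28 mm high, on a grey 84 mm plate fixed to the worktop), at the height of the knob's middle at the start, z = 0.130. The knob's circle is centred here, radius 50 mm; knob and tap sink 3 mm per whole turn clockwise.
- hex_crank (a joint): turn of the tap in the hexagonal blank, rad: 0 at the start, wherever the crank then points, growing clockwise seen from above (half a turn is 3.14). It turns stiffly (about 0.2 N m, some 4 to 5 N at the knob) and stays where it is left.
- boss_crank (a joint): the same for the other tap, in the round brass boss (40 mm across, 72 mm round flange) on an equal plate with an equal crank and knob: leave at 0. The two stations may have changed places; they stand some 0.2 m apart.

How it is judged (in metres and radians):
On the way, in this order (a step that is already met when the one before it is completed fails the run):
1. the tap in the hexagonal blank is turned half a turn clockwise (within 25 degrees) and stopped (value of joint hex_crank between 2.7 and 3.58 rad and velocity of joint hex_crank between -0.4 and 0.4 rad/s), for 0.05 s.
2. it is turned a quarter turn back, to a quarter turn from the start (within 25 degrees), and stopped (value of joint hex_crank between 1.13 and 2.01 rad and velocity of joint hex_crank between -0.4 and 0.4 rad/s), for 0.05 s.
3. it is turned half a turn clockwise again, to three quarters of a turn from the start (within 25 degrees), and stopped (value of joint hex_crank between 4.27 and 5.15 rad and velocity of joint hex_crank between -0.4 and 0.4 rad/s), for 0.05 s.
At the end, for the whole second after the job is handed in: The tap in the hexagonal blank stands three quarters of a turn clockwise from its start, within 25 degrees, at rest and let go; the tap in the round boss is within 17 degrees of its start (value of joint hex_crank between 4.27 and 5.15 rad and velocity of joint hex_crank between -0.1 and 0.1 rad/s and value of joint boss_crank between -0.3 and 0.3 rad); the robot touches nothing.
It fails at once if the tap in the round boss is turned by more than 17 degrees (value of joint boss_crank above 0.3 rad or value of joint boss_crank below -0.3 rad).
It also fails if it takes over 48 s, if anything falls off the work surface, if the arm or the gripper's body presses on something with over 40 N, if the wrist force passes 120 N, or if a joint passes its speed limit or range.

## Working session

There is one attempt and no reset: what is moved stays moved. The work goes in short steps, Python scripts to look and compute and a tool call to move; the robot and the scene stay as the last step left them, time stands still between calls to the robot, and variables do not carry over. Pictures are saved under pics/ and viewed, and the job is handed in when it is done.

Besides the shell and the picture viewer there is one more tool, called as name(argument=value, ...), one argument or row to a line, values as JSON. move_arm: Moves the arm, as the interface text tells. Its arguments: {"type":"object","properties":{"increments":{"type":"array","items":{"type":"number"}}},"required":["increments"]}

```bash
mkdir -p pics
python3 - <<'E'
from station import r
import cv2,numpy as np
s=r.sense(); print({k:np.round(v,3).tolist() for k,v in s.items()})
for n in("top","side","wrist"):
    im=r.capture(n); cv2.imwrite(f"pics/{n}0.png",im[:,:,::-1]); print(n,r.calibration(n))
E
```

```text
{'time_s': 0.0, 'joints': [-51.302, 22.091, 0.382, -0.029, -68.411, -14.816], 'joint_velocities': [0.031, 0.052, -0.042, 0.069, 0.024, -0.004], 'effort': [0.0, -39.066, 18.74, 4.22, 0.011, -0.0], 'tcp_pos': [0.253, -0.571, 0.229], 'ee_rot': [[-0.001, -0.405, 0.914], [0.002, 0.914, 0.405], [-1.0, 0.002, -0.0]], 'wrist_force': [0.175, -0.107, 0.326], 'moment': [0.005, -0.074, -0.006], 'gripper_width': 1.003}
top {'fx': 412.3947937431336, 'fy': 412.3947937431336, 'cx': 276.9064889149159, 'cy': 210.85053641465063, 'rvec': array([ 2.0668901 , -2.13458351,  0.23689811]), 'tvec': array([0.16304758, 0.54731674, 0.82918339])}
side {'fx': 498.1082181546643, 'fy': 498.1082181546643, 'cx': 286.2093604933235, 'cy': 210.83498715445404, 'rvec': array([ 0.18078089, -2.78649802,  1.35970796]), 'tvec': array([0.52902956, 0.05575061, 1.05189933])}
wrist {'fx': 307.50601514187196, 'fy': 307.50601514187196, 'cx': 277.5030150736545, 'cy': 211.32351042227322, 'tool_from_camera': array([[-1.18503383e-03, -3.01805667e-01,  9.53368730e-01,
        -1.53869071e-01],
       [ 9.99999210e-01, -7.56590690e-04,  1.00348323e-03,
         2.50403088e-04],
       [ 4.18452980e-04,  9.53369166e-01,  3.01806325e-01,
        -8.41863579e-02],
       [ 0.00000000e+00,  0.00000000e+00,  0.00000000e+00,
         1.00000000e+00]])}
```

View pics/top0.png

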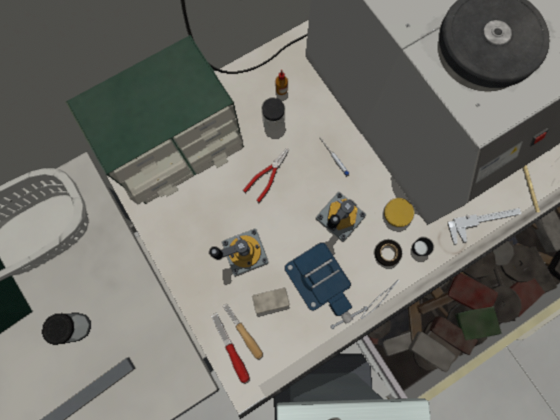

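View pics/side0.png

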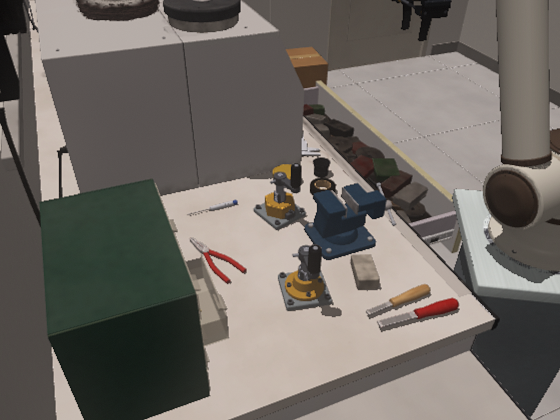

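View pics/wrist0.png

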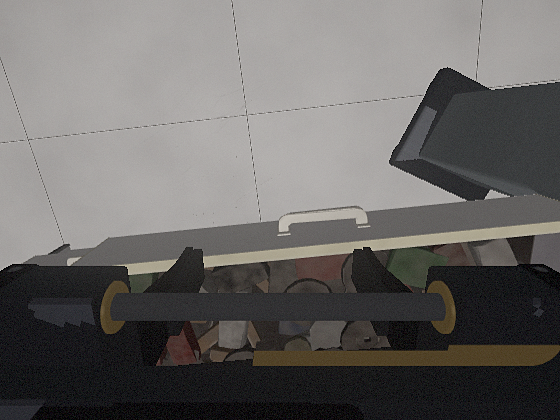

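The top view shows two stations, at about (243,252) and (341,216). I'll enlarge both to tell the hex from the round one.

Run:
```python
import cv2,numpy as np
t=cv2.imread("pics/top0.png");s=cv2.imread("pics/side0.png")
a=cv2.resize(t[180:290,200:390],None,fx=4,fy=4,interpolation=cv2.INTER_CUBIC)
b=cv2.resize(s[155:315,245:395],None,fx=3.7,fy=3.7,interpolation=cv2.INTER_CUBIC)
cv2.imwrite("pics/topc.png",a);cv2.imwrite("pics/sidec.png",b)
```

```text
(no output)
```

View pics/topc.png

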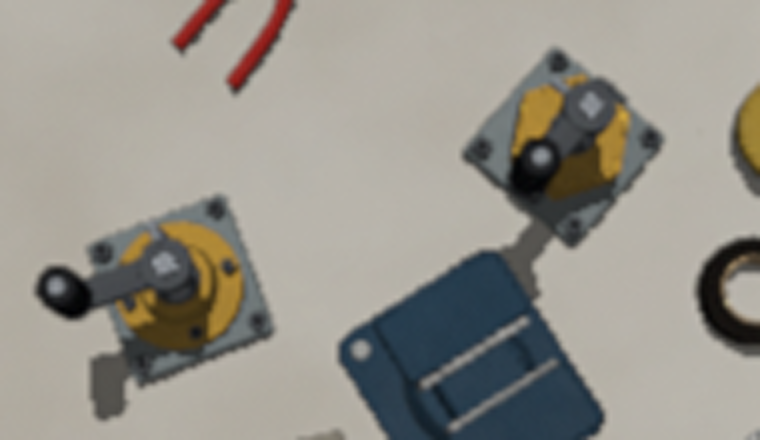

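View pics/sidec.png

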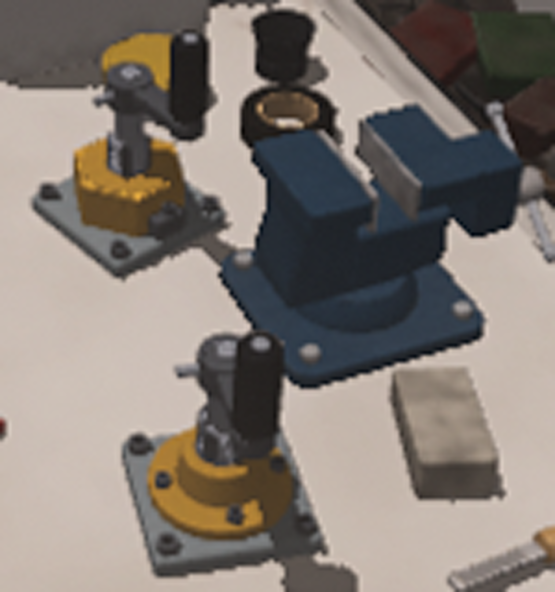

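```bash
cat > h.py <<'E'
import cv2,numpy as np
from station import r
def cam(n):
    c=r.calibration(n);R=cv2.Rodrigues(np.array(c['rvec']))[0];t=np.array(c['tvec']).reshape(3)
    K=np.array([[c['fx'],0,c['cx']],[0,c['fy'],c['cy']],[0,0,1]]);return K,R,t
def ray(n,uv):
    K,R,t=cam(n);return -R.T@t, R.T@np.linalg.inv(K)@np.array([uv[0],uv[1],1.])
def plane(n,uv,z):
    o,d=ray(n,uv);return o+d*(z-o[2])/d[2]
def proj(n,p):
    K,R,t=cam(n);q=K@(R@np.array(p,float)+t);return q[:2]/q[2]
def tri(a,b):
    o1,d1=ray('top',a);o2,d2=ray('side',b)
    d1/=np.linalg.norm(d1);d2/=np.linalg.norm(d2)
    st=np.linalg.lstsq(np.c_[d1,-d2],o2-o1,rcond=None)[0]
    p,q=o1+d1*st[0],o2+d2*st[1];return (p+q)/2,np.linalg.norm(p-q)
E
python3 - <<'E'
from h import *
np.set_printoptions(precision=4,suppress=True)
T=lambda x,y:(x/4+200-.375,y/4+180-.375)
S=lambda x,y:(x/3.7+245-.36,y/3.7+155-.36)
print('cams',ray('top',(0,0))[0],ray('side',(0,0))[0])
print('knob tri',tri(T(541,156),S(190,38)))
print('hub tri',tri(T(591,103),S(128,75)))
for n,k,h in(('top',T(541,156),T(591,103)),('side',S(190,38),S(128,75))):
    a=plane(n,k,.152);b=plane(n,h,.105);print(n,a,b,np.linalg.norm((a-b)[:2]),np.degrees(np.arctan2(*(a-b)[[1,0]])))
for z in(.008,.012):
  c=[plane('top',T(*q),z) for q in((556,48),(664,138),(572,247),(463,155))]
  print('plate',z,np.mean(c,0),[np.linalg.norm(c[i]-c[i-1]) for i in range(4)])
print('boss knob',plane('top',T(66,285),.152),'hub',plane('top',T(165,264),.105))
print('vise top', plane('top',T(500,262),.1))
E
```

```text
cams [0.3523 0.1471 0.9316] [0.4427 0.8534 0.6821]
knob tri (array([0.5124, 0.0344, 0.1536]), np.float64(0.00016888508582948858))
hub tri (array([ 0.5497, -0.0004,  0.1033]), np.float64(0.00015613758669669504))
top [0.5126 0.0342 0.152 ] [ 0.5493 -0.0001  0.105 ] 0.05022275658488027 136.9212011134185
side [0.5127 0.0319 0.152 ] [0.5493 0.0021 0.105 ] 0.047150438988284 140.8442864518098
plate 0.008 [ 0.5475 -0.      0.008 ] [np.float64(0.08409768850114745), np.float64(0.0804479590142242), np.float64(0.08353326746968832), np.float64(0.08043128118877946)]
plate 0.012 [0.5466 0.0006 0.012 ] [np.float64(0.08373347718245426), np.float64(0.08009955398953271), np.float64(0.0831715005526407), np.float64(0.08008294839262248)]
boss knob [0.4575 0.2633 0.152 ] hub [0.4729 0.2204 0.105 ]
vise top [0.4692 0.0509 0.1   ]
```

Run:
```python
from h import *
np.set_printoptions(precision=4,suppress=True)
T=lambda x,y:(x/4+200-.375,y/4+180-.375)
S=lambda x,y:(x/3.7+245-.36,y/3.7+155-.36)
print('vise jaw',tri(T(492,252),S(258,140)),tri(T(492,252),S(420,107)),tri(T(530,318),S(330,133)), tri(T(558,362),S(362,140)))
# oven corner bottom in top ~ (425,222) at z=0
print('oven',plane('top',(430,222),0),plane('top',(330,90),0))
s=r.sense();R=np.array(s['ee_rot']);p=np.array(s['tcp_pos'])
tgt=np.array([.5127,.0335,.231]);print('tool shift',R.T@(tgt-p),p)
```

```text
vise jaw (array([0.4729, 0.0554, 0.1066]), np.float64(0.0010823991419918958)) (array([0.4281, 0.0683, 0.156 ]), np.float64(0.07655833869218819)) (array([0.4372, 0.0382, 0.1033]), np.float64(0.0055072333749536856)) (array([0.4176, 0.0234, 0.0896]), np.float64(0.0021937670375544592))
oven [ 0.5288 -0.2058 -0.    ] [0.8702 0.0037 0.    ]
tool shift [-0.0006  0.4477  0.4823] [ 0.2529 -0.5711  0.2298]
```

move_arm(
  increments=[5, 0, 0, 0, 0.012, 0.013, 0.05, 11, 0, 0, 0, 0.036, 0.039, 0.05, 17, 0, 0, 0, 0.061, 0.066, 0.05, 23, 0, 0, 0, 0.086, 0.093, 0.05, 29, 0, 0, 0, 0.111, 0.12, 0.05, 35, 0, 0, 0, 0.136, 0.147, 0.05, 41, 0, 0, 0, 0.161, 0.174, 0.05, 47, 0, 0, 0, 0.186, 0.2, 0.05, 53, 0, 0, 0, 0.211, 0.227, 0.05, 59, 0, 0, 0, 0.236, 0.254, 0.05, 65, 0, 0, 0, 0.261, 0.281, 0.05, 69, 0, 0, 0, 0.286, 0.308, 0.05],
)

```text
time_s: 1.15
tcp_pos: [0.4189, -0.1837, 0.2306]
ee_rot: [[0.0, 0.712, 0.702], [0.0, 0.702, -0.712], [-1.0, 0.0, -0.0]]
wrist_force: [0.3, -0.3, 0.0]
gripper_width: 0.577
```

Run:
```python
from h import *
s=r.sense();R=np.array(s['ee_rot']);p=np.array(s['tcp_pos'])
print(np.round(R,3),s['joints'],s['time_s'],s['gripper_width'])
print('tool shift',R.T@(np.array([.5127,.0335,.22])-p),p)
```

```text
[[ 0.     0.712  0.702]
 [ 0.     0.702 -0.712]
 [-1.     0.    -0.   ]] [-3.22809422e+00  5.48568897e+00 -2.18801934e+01 -3.02139810e-03
 -6.26324400e+01 -1.32184238e+02] 1.15 0.5768929922085863
tool shift [ 0.01056688  0.21923264 -0.08883765] [ 0.41892593 -0.18366762  0.23055409]
```

move_arm(
  increments=[0, 0, 0, 0, 0.027, -0.011, 0.05, 0, 0, 0, 0, 0.062, -0.025, 0.05, 0, 0, 0, 0, 0.097, -0.039, 0.05, 0, 0, 0, 0, 0.132, -0.053, 0.05, 0, 0, 0, 0, 0.165, -0.067, 0.05, 0, 0, 0, 0.003, 0.195, -0.079, 0.05, 0, 0, 0, 0.007, 0.213, -0.086, 0.05, 0, 0, 0, 0.01, 0.219, -0.089, 0.05, 0, 0, 0, 0.01, 0.219, -0.089, 0.05],
)

```text
time_s: 1.9
tcp_pos: [0.511, 0.0335, 0.2194]
ee_rot: [[-0.002, 0.707, 0.707], [-0.001, 0.707, -0.707], [-1.0, -0.002, -0.001]]
wrist_force: [-0.7, -0.5, -0.3]
gripper_width: 0.579
```

Run:
```python
from h import *
s=r.sense();R=np.array(s['ee_rot']);p=np.array(s['tcp_pos']);print(p,s['time_s'],s['wrist_force'],s['gripper_width'])
c=r.calibration('wrist');M=np.array(c['tool_from_camera'])
w=r.capture('wrist')
def wp(P):
    q=M[:3,:3].T@(R.T@(np.array(P)-p)-M[:3,3]);return c['fx']*q[0]/q[2]+c['cx'],c['fy']*q[1]/q[2]+c['cy']
for P in([.5127,.0335,.152],[.549,0,.105]):
    u=wp(P);print(u);cv2.circle(w,(int(u[0]),int(u[1])),3,(255,0,0),1)
cv2.imwrite('pics/w1.png',w[:,:,::-1])
```

```text
[0.51101834 0.03345822 0.21937085] 1.9 [-0.67063054 -0.5379738  -0.29880942] 0.5794316928614233
(np.float64(280.0346018841136), np.float64(230.3986072074745))
(np.float64(281.67080465870185), np.float64(260.836237917537))
```

View pics/w1.png

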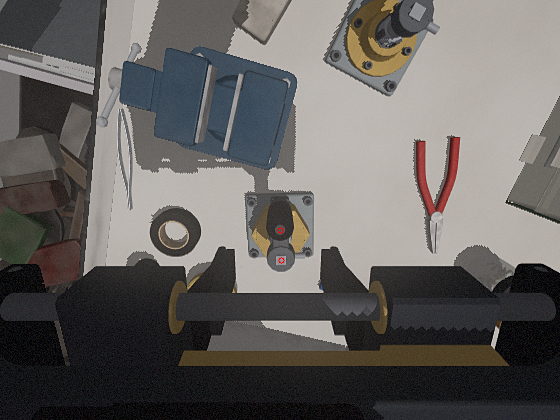

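The predicted knob top (280,230) and hub (282,261) land on the knob and hub in the wrist picture. I'll go down and close.

move_arm(
  increments=[0, 0, 0, 0.015, 0.001, 0.001, 0.05, 0, 0, 0, 0.035, 0.001, 0.001, 0.05, 0, 0, 0, 0.055, 0.001, 0.001, 0.05, 0, 0, 0, 0.075, 0.001, 0.001, 0.05, 0, 0, 0, 0.09, 0.001, 0.001, 0.05, 0, 0, 0, 0.097, 0.001, 0.001, 0.05, 0, 0, 0, 0.097, 0.001, 0.001, 0.05, 0, 0, 0, 0.097, 0.001, 0.001, 0.05, 0, 0, 0, 0.097, 0.001, 0.001, 0.015, 0, 0, 0, 0.097, 0.001, 0.001, 0.015, 0, 0, 0, 0.097, 0.001, 0.001, 0.015, 0, 0, 0, 0.097, 0.001, 0.001, 0.015],
)

```text
time_s: 2.95
tcp_pos: [0.513, 0.0325, 0.1243]
ee_rot: [[0.001, 0.709, 0.706], [0.001, 0.706, -0.709], [-1.0, 0.001, 0.001]]
wrist_force: [0.0, 0.1, -0.6]
gripper_width: 0.355
```

move_arm(
  increments=[0, 0, 0, 0, 0, 0, 0.01, 0, 0, 0, 0, 0, 0, 0.01, 0, 0, 0, 0, 0, 0, 0.01, 0, 0, 0, 0, 0, 0, 0.01],
)

```text
time_s: 3.28
tcp_pos: [0.5134, 0.0328, 0.124]
ee_rot: [[0.002, 0.708, 0.706], [0.001, 0.706, -0.708], [-1.0, 0.002, 0.001]]
wrist_force: [0.8, 2.1, 1.2]
gripper_width: 0.242
```

Run:
```python
from h import *
s=r.sense();print(s)
t=r.capture('top');q=r.capture('side')
cv2.imwrite('pics/g.png',np.hstack([cv2.resize(t[150:310,230:430],(400,320)),cv2.resize(q[130:290,210:410],(400,320))])[:,:,::-1])
```

```text
{'time_s': 3.2833, 'joints': array([ 2.17564305e+01,  1.75338494e+01, -2.34842296e+01,  1.63938259e-03,
       -4.88776022e+01, -1.56850660e+02]), 'joint_velocities': array([-0.08138864,  0.02559664,  0.10291767,  0.0018488 , -0.02186242,
        0.00196561]), 'effort': array([-9.89760943e-01, -3.07722223e+01,  1.38524920e+01,  3.33007000e+00,
       -4.95213009e-01,  3.96734773e-03]), 'tcp_pos': array([0.51338544, 0.032824  , 0.12397007]), 'ee_rot': array([[ 1.69900351e-03,  7.08254057e-01,  7.05955597e-01],
       [ 6.54847548e-04,  7.05955676e-01, -7.08255712e-01],
       [-9.99998342e-01,  1.66562223e-03,  7.35622738e-04]]), 'wrist_force': array([0.79626555, 2.14114249, 1.21601579]), 'moment': array([ 0.40973532, -0.28520295, -0.01297169]), 'gripper_width': 0.24217739127835425}
```

View pics/g.png

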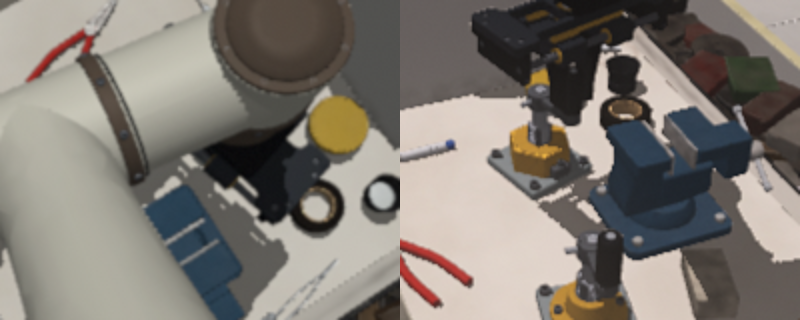

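Gripped: opening 21 mm on the 22 mm knob, forces low, and the TCP agrees with the measured knob. Next is the first quarter turn.

move_arm(
  increments=[0, 0, 0, 0, 0.0035, 0, 0.01, 0, 0, 0, 0, 0.0078, 0.0003, 0.01, 0, 0, 0, 0, 0.0155, 0.0019, 0.01, 0, 0, 0, 0, 0.0229, 0.0047, 0.01, 0, 0, 0, 0, 0.0297, 0.0085, 0.01, 0, 0, 0, 0, 0.0358, 0.0134, 0.01, 0, 0, 0, 0.0005, 0.0411, 0.0192, 0.01, 0, 0, 0, 0.0005, 0.0455, 0.0257, 0.01, 0, 0, 0, 0.0005, 0.0487, 0.0329, 0.01, 0, 0, 0, 0.0005, 0.0508, 0.0404, 0.01, 0, 0, 0, 0.001, 0.0517, 0.0482, 0.01, 0, 0, 0, 0.001, 0.0517, 0.0482, 0.01],
)

```text
time_s: 4.38
tcp_pos: [0.5844, 0.0347, 0.1232]
ee_rot: [[0.001, 0.709, 0.706], [0.0, 0.706, -0.709], [-1.0, 0.001, 0.001]]
wrist_force: [1.1, -0.3, 2.8]
gripper_width: 0.242
```

```bash
cat > chk.py <<'E'
from h import *
s=r.sense();p=np.array(s['tcp_pos']);d=p[:2]-[.549,0]
print(s['time_s'],p.round(4),'r',np.hypot(*d).round(4),'ang',np.degrees(np.arctan2(d[1],d[0])).round(1),'F',s['wrist_force'].round(1),'M',s['moment'].round(2),s['gripper_width'],s['joints'].round(1))
print(np.array(s['ee_rot']).round(3).tolist())
E
python3 chk.py
```

```text
4.3833 [0.5844 0.0347 0.1232] r 0.0496 ang 44.4 F [ 1.1 -0.3  2.8] M [ 0.07 -0.11  0.02] 0.24203631454999336 [  19.2   23.8  -13.6    0.   -52.6 -154.4]
[[0.001, 0.709, 0.706], [0.0, 0.706, -0.709], [-1.0, 0.001, 0.001]]
```

move_arm(
  increments=[0, 0, 0, 0, 0, 0.0035, 0.01, 0, 0, 0, 0, -0.0003, 0.0078, 0.01, 0, 0, 0, 0, -0.0019, 0.0155, 0.01, 0, 0, 0, 0, -0.0047, 0.0229, 0.01, 0, 0, 0, 0, -0.0085, 0.0297, 0.01, 0, 0, 0, 0, -0.0134, 0.0358, 0.01, 0, 0, 0, 0.0005, -0.0192, 0.0411, 0.01, 0, 0, 0, 0.0005, -0.0257, 0.0455, 0.01, 0, 0, 0, 0.0005, -0.0329, 0.0487, 0.01, 0, 0, 0, 0.0005, -0.0404, 0.0508, 0.01, 0, 0, 0, 0.001, -0.0482, 0.0517, 0.01, 0, 0, 0, 0.001, -0.0482, 0.0517, 0.01],
)

```text
time_s: 5.38
tcp_pos: [0.5851, -0.037, 0.1224]
ee_rot: [[0.0, 0.709, 0.705], [0.0, 0.705, -0.709], [-1.0, 0.0, 0.0]]
wrist_force: [-2.0, 3.3, 6.3]
gripper_width: 0.242
```

move_arm(
  increments=[0, 0, 0, 0, 0, 0, 0.01, 0, 0, 0, 0, 0, 0, 0.01, 0, 0, 0, 0, 0, 0, 0.01, 0, 0, 0, 0, 0, 0, 0.01],
)

```text
time_s: 5.72
tcp_pos: [0.5852, -0.0369, 0.1224]
ee_rot: [[-0.001, 0.709, 0.706], [-0.001, 0.706, -0.709], [-1.0, -0.001, 0.0]]
wrist_force: [-2.6, 3.6, 7.5]
gripper_width: 0.244
```

```bash
python3 chk.py
python3 - <<'E'
from h import *
t=r.capture('top');q=r.capture('side')
cv2.imwrite('pics/g2.png',np.hstack([cv2.resize(t[150:310,230:430],(400,320)),cv2.resize(q[130:290,210:410],(400,320))])[:,:,::-1])
E
```

```text
5.7167 [ 0.5852 -0.0369  0.1224] r 0.0517 ang -45.6 F [-2.6  3.6  7.5] M [ 0.64  0.63 -0.03] 0.2438380449816366 [  12.2   23.9  -13.5    0.   -52.6 -147.4]
[[-0.001, 0.709, 0.706], [-0.001, 0.706, -0.709], [-1.0, -0.001, 0.0]]
```

View pics/g2.png

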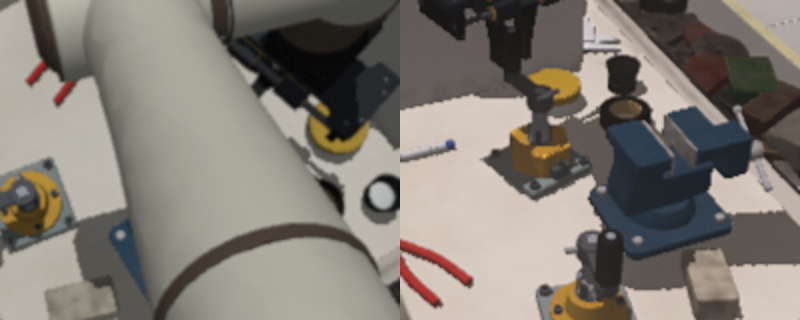

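Half turn is done: TCP at -45.6° about the axis, which is 183° from the start, and at rest. Next is the quarter turn back.

move_arm(
  increments=[0, 0, 0, 0, 0.0035, -0.0003, 0.01, 0, 0, 0, 0, 0.0078, -0.0009, 0.01, 0, 0, 0, -0.0005, 0.0153, -0.003, 0.01, 0, 0, 0, -0.0005, 0.0225, -0.0062, 0.01, 0, 0, 0, -0.0005, 0.029, -0.0106, 0.01, 0, 0, 0, -0.0005, 0.0348, -0.0159, 0.01, 0, 0, 0, -0.001, 0.0397, -0.022, 0.01, 0, 0, 0, -0.001, 0.0435, -0.0288, 0.01, 0, 0, 0, -0.001, 0.0463, -0.0362, 0.01, 0, 0, 0, -0.001, 0.0479, -0.0439, 0.01, 0, 0, 0, -0.001, 0.0482, -0.0517, 0.01, 0, 0, 0, -0.001, 0.0482, -0.0517, 0.01],
)

```text
time_s: 6.82
tcp_pos: [0.5848, 0.0342, 0.1232]
ee_rot: [[0.004, 0.708, 0.706], [-0.0, 0.706, -0.708], [-1.0, 0.003, 0.003]]
wrist_force: [3.6, 1.3, 2.3]
gripper_width: 0.242
```

move_arm(
  increments=[0, 0, 0, 0, 0, 0, 0.01, 0, 0, 0, 0, 0, 0, 0.01, 0, 0, 0, 0, 0, 0, 0.01, 0, 0, 0, 0, 0, 0, 0.01],
)

```text
time_s: 7.15
tcp_pos: [0.5847, 0.0343, 0.1232]
ee_rot: [[0.003, 0.709, 0.706], [-0.0, 0.706, -0.709], [-1.0, 0.002, 0.002]]
wrist_force: [5.2, 0.2, 3.7]
gripper_width: 0.242
```

```bash
python3 chk.py
```

```text
7.15 [0.5847 0.0343 0.1232] r 0.0495 ang 43.8 F [5.2 0.2 3.7] M [-0.21 -1.53  0.07] 0.24228501160315924 [ 1.920e+01  2.370e+01 -1.370e+01  1.000e-01 -5.240e+01 -1.544e+02]
[[0.003, 0.709, 0.706], [-0.0, 0.706, -0.709], [-1.0, 0.002, 0.002]]
```

It now stands at about 93°, at rest. Next is half a turn clockwise in two calls.

move_arm(
  increments=[0, 0, 0, 0, 0, 0.0035, 0.01, 0, 0, 0, 0, -0.0003, 0.0078, 0.01, 0, 0, 0, 0, -0.0019, 0.0155, 0.01, 0, 0, 0, 0, -0.0047, 0.0229, 0.01, 0, 0, 0, 0, -0.0085, 0.0297, 0.01, 0, 0, 0, 0, -0.0134, 0.0358, 0.01, 0, 0, 0, 0.0005, -0.0192, 0.0411, 0.01, 0, 0, 0, 0.0005, -0.0257, 0.0455, 0.01, 0, 0, 0, 0.0005, -0.0329, 0.0487, 0.01, 0, 0, 0, 0.0005, -0.0404, 0.0508, 0.01, 0, 0, 0, 0.001, -0.0482, 0.0517, 0.01, 0, 0, 0, 0.001, -0.0482, 0.0517, 0.01],
)

```text
time_s: 8.15
tcp_pos: [0.5852, -0.0367, 0.1224]
ee_rot: [[0.0, 0.709, 0.705], [0.0, 0.705, -0.709], [-1.0, 0.0, 0.0]]
wrist_force: [2.3, 0.4, 6.3]
gripper_width: 0.248
```

move_arm(
  increments=[0, 0, 0, 0, -0.0035, 0, 0.01, 0, 0, 0, 0, -0.0078, -0.0003, 0.01, 0, 0, 0, 0, -0.0155, -0.0019, 0.01, 0, 0, 0, 0, -0.0229, -0.0047, 0.01, 0, 0, 0, 0, -0.0297, -0.0085, 0.01, 0, 0, 0, 0, -0.0358, -0.0134, 0.01, 0, 0, 0, 0, -0.0411, -0.0192, 0.01, 0, 0, 0, 0, -0.0455, -0.0257, 0.01, 0, 0, 0, 0.0005, -0.0487, -0.0329, 0.01, 0, 0, 0, 0.0005, -0.0508, -0.0404, 0.01, 0, 0, 0, 0.0005, -0.0517, -0.0482, 0.01, 0, 0, 0, 0.0005, -0.0517, -0.0482, 0.01],
)

```text
time_s: 9.15
tcp_pos: [0.5152, -0.0377, 0.1216]
ee_rot: [[0.002, 0.708, 0.706], [0.001, 0.706, -0.708], [-1.0, 0.002, 0.001]]
wrist_force: [3.9, 4.5, 4.9]
gripper_width: 0.239
```

move_arm(
  increments=[0, 0, 0, 0, 0, 0, 0.01, 0, 0, 0, 0, 0, 0, 0.01, 0, 0, 0, 0, 0, 0, 0.01, 0, 0, 0, 0, 0, 0, 0.01],
)

```text
time_s: 9.48
tcp_pos: [0.5152, -0.0378, 0.1216]
ee_rot: [[0.0, 0.709, 0.706], [0.001, 0.706, -0.709], [-1.0, 0.001, -0.0]]
wrist_force: [2.4, 4.7, 7.8]
gripper_width: 0.241
```

```bash
python3 chk.py
```

```text
9.4833 [ 0.5152 -0.0378  0.1216] r 0.0507 ang -131.8 F [2.4 4.7 7.8] M [ 1.44 -0.57  0.01] 0.24095280584467726 [ 1.380e+01  1.790e+01 -2.330e+01 -1.000e-01 -4.880e+01 -1.489e+02]
[[0.0, 0.709, 0.706], [0.001, 0.706, -0.709], [-1.0, 0.001, -0.0]]
```

It stands at 269°. I'll open and lift straight up.

move_arm(
  increments=[0, 0, 0, 0, 0, 0, 0.05, 0, 0, 0, 0, 0, 0, 0.05, 0, 0, 0, 0, 0, 0, 0.05, 0, 0, 0, 0, 0, 0, 0.05, 0, 0, 0, 0, 0, 0, 0.05, 0, 0, 0, 0, 0, 0, 0.05, 0, 0, 0, 0, 0, 0, 0.05],
)

```text
time_s: 10.07
tcp_pos: [0.5145, -0.0386, 0.1207]
ee_rot: [[-0.001, 0.709, 0.705], [-0.0, 0.705, -0.709], [-1.0, -0.001, -0.001]]
wrist_force: [-0.1, 0.5, -0.8]
gripper_width: 0.564
```

move_arm(
  increments=[0, 0, 0, -0.01, 0, 0, 0.05, 0, 0, 0, -0.03, 0, 0, 0.05, 0, 0, 0, -0.055, 0, 0, 0.05, 0, 0, 0, -0.08, 0, 0, 0.05, 0, 0, 0, -0.1, 0, 0, 0.05, 0, 0, 0, -0.11, -0.02, 0, 0.05, 0, 0, 0, -0.11, -0.05, 0, 0.05, 0, 0, 0, -0.11, -0.08, 0, 0.05, 0, 0, 0, -0.11, -0.11, 0, 0.05, 0, 0, 0, -0.11, -0.125, 0, 0.05, 0, 0, 0, -0.11, -0.13, 0, 0.05, 0, 0, 0, -0.11, -0.13, 0, 0.05],
)

```text
time_s: 11.07
tcp_pos: [0.4227, -0.1306, 0.2318]
ee_rot: [[0.002, 0.71, 0.705], [0.0, 0.705, -0.71], [-1.0, 0.001, 0.001]]
wrist_force: [1.1, 0.1, 0.3]
gripper_width: 0.577
```

```bash
python3 chk.py
python3 - <<'E'
from h import *
t=r.capture('top');q=r.capture('side')
cv2.imwrite('pics/g3.png',np.hstack([cv2.resize(t[150:310,200:400],(400,320)),cv2.resize(q[130:290,210:410],(400,320))])[:,:,::-1])
cv2.imwrite('pics/t3.png',t[:,:,::-1])
for P in([.5152,-.0378,.1497],[.549,0,.103]): print(proj('top',P),proj('side',P))
E
```

```text
11.0667 [ 0.4227 -0.1306  0.2318] r 0.1817 ang -134.1 F [1.1 0.1 0.3] M [-0.09 -0.05  0.  ] 0.5773338294315872 [   4.     3.8  -23.6    0.   -62.5 -139.2]
[[0.002, 0.71, 0.705], [0.0, 0.705, -0.71], [-1.0, 0.001, 0.001]]
[371.76228693 216.39015594] [298.28034503 147.65461768]
[347.17091113 205.76173826] [279.48544958 175.15152009]
```

View pics/g3.png

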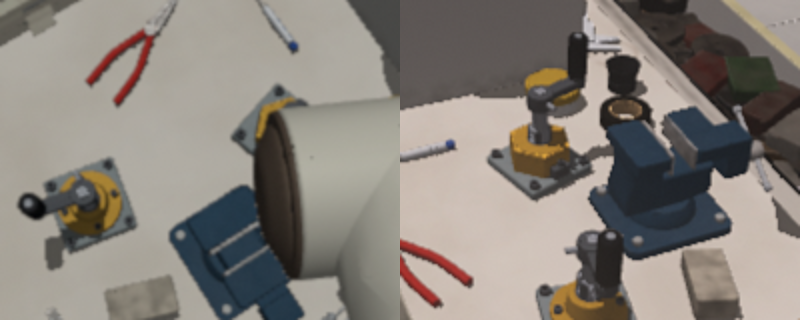

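The side view shows the freed knob's top at about (298,149), against a prediction of (298,148). The boss crank points where it did at the start, and the arm is clear with no force on it.

```bash
python3 -c "
from station import r
print(r.finish_job())"
```

```text
the job is handed in; nothing more can be done
None
```

I gripped the knob of the hex-blank crank and turned the tap clockwise by about 183°. I then took it back to about 93° and turned it clockwise again to about 269°, stopping after each stroke. These angles come from the tool position about the measured axis; the joint itself could not be read.

- **After release:** I opened the gripper and moved it up and clear. The side view then showed the knob top at about (298,149), within about 1 px of where it should be. The top view of the hex crank was hidden by the arm, so only the side view confirms its final place.
- **Boss crank:** by eye it looks unmoved in both pictures.
- **Forces and time:** the readings at the end of each move stayed below about 10 N. The last move ended at 11.1 s, and the job was handed in with the robot touching nothing.
- **Disagreement:** the tool's radius about the axis read 48 to 52 mm against the given 50 mm. That is within the 2 mm calibration error, and no check failed.

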